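Index the swing-arm gauge from the setting master to the punch

TASK

The dial indicator on the swing-arm gauge has just been zeroed over the plain setting master in the middle nest; now bring it over the stepped punch that stands in the nest next to it. Hook a fingertip through the pull ring and lift the spring index pin out of its hole, swing the arm one hole in the direction that carries the indicator over the punch, let the pin spring fully home in that hole, and come away. Only hook the ring, never pinch it, do not swing past the next hole, and leave the indicator, the punch, the bush and the loose things beside the gauge untouched.

Things in the scene. Friction and masses are not known exactly. Their poses are not given: they have to be found in the camera images.
- gauge_base: Steel base plate of the gauge, fixed to the table, 310 x 260 x 20 mm (x -165 to +145 mm, y -130 to +130). Origin on the table under the arm's pivot axis; x points from the index sector (robot side) to the nests (far side). Five round nests, 36 mm wide, tops 26 mm high, lie on a circle of radius 100 mm about the pivot, at -44, -22, 0, 22, 44 degrees from +x, each exactly opposite a hole.
- middle_hole (a point): Mouth of the middle index hole, 80 mm above the table, 130 mm from the pivot in the base's -x direction. It is in the sector, a dark plate 54 mm wide (radius 103 to 157 mm from the pivot, top 80 mm high) with five bushed holes on that circle, 22 degrees (50 mm) apart.
- master_top (a point): Centre of the top of the setting master, a plain cylinder 23 mm thick fixed in the middle nest, top 62 mm above the table, 100 mm from the pivot in the base's +x direction. The two outermost nests are empty.
- swing_arm (a joint): Angle (rad) of the swing arm, anticlockwise from above positive; starts at 0, pin in the middle hole. Next holes: +0.384 and -0.384. The arm is an aluminium bar, top 96 mm high, pivoted between its ends: ring and pin at the near end, indicator at the far end, so at positive angles the ring is on the base's -y side, the indicator on its +y side. It swings lightly (under 1 N) and stays where left.
- index_pin (a joint): Lift (m) of the spring index pin: 0 = home in a hole (as at the start), 0.018 = upper stop. The 10 mm round-nosed pin reaches 11 mm into an 11.5 mm hole: lifted 0.0115 or more it is clear and the arm can swing. The spring needs about 7 N at 0 and 11 N at the stop. Let go between holes it rides on the sector at about 0.011; within about 3 mm of a hole it drops in.
- pull_ring: Steel wire ring, rigid on the index pin, leaning back 30 degrees, its top towards the pivot: 46 mm clear inside, 58 mm outside, wire 6 mm. Origin at its centre: 147 mm above the table with the pin home, 117 mm from the pivot (13 mm inwards of the pin's axis). Its x axis is the line through its hole: along the arm to the pivot, 30 degrees downward; z in its plane, to the top.
- ring_top (a point): Centre of the wire at the top of the pull ring, 26 mm from the ring's centre, 169.5 mm above the table with the pin home: a fingertip put through the ring from the robot's side lifts the pin by bearing up here. Under the ring: the spring barrel, 23 mm thick, top 118 mm high, 130 mm from the pivot; from there to the pivot only the flat arm (top 96 mm) and the pivot screw (18 mm thick, top 113 mm).
- dial_indicator: Dial indicator clamped at the far end of the swing arm: steel stem and round white dial, 58 mm across, facing the ring; it reaches from 67 to 192 mm above the table. Origin at its lower tip. Delicate: not to be touched.
- indicator_tip (a point): Lower tip of the dial indicator, 100 mm from the pivot, 67 mm above the table, 5 mm above the tops of setting master and punch.
- punch_top (a point): Centre of the top of the stepped steel punch, 62 mm above the table. The punch stands loose in the nest beside the setting master, at +22 or -22 degrees: foot 30 mm wide, shank 19 mm, slender tip 11 mm, 36 mm high in all.
- bush: Squat hollow steel bush standing loose in the nest on the other side of the setting master: collar 30 mm, body 25 mm, bore 15 mm, 24 mm high. Origin at the centre of its underside.
- guide_pillar: Loose steel guide pillar standing on the table beside the gauge: plain cylinder 38 mm thick, 85 mm high. Origin at the centre of its underside.
- screwdriver: Screwdriver with black handle, 170 mm long, lying loose on the table beside the gauge, on the other side from the pillar. Origin under its middle.
Not all that is in view belongs to the job. Leave any brown or yellow look-alike of the part that bears punch_top alone.

How it is judged (in metres and radians):
On the way, in this order (a step that is already met when the one before it is completed fails the run):
1. a finger in the ring has lifted the index pin clear of the middle hole (value of joint index_pin above 0.0112 m and contact force between the fingers and pull_ring above 2 N and value of joint swing_arm between -0.1 and 0.1 rad), for 0.1 s.
2. the pin is home in the hole that puts the indicator over the punch (value of joint index_pin below 0.0015 m and horizontal distance between indicator_tip and punch_top below 0.004 m), for 0.2 s.
At the end, for the whole second after the job is handed in: The index pin is fully home (lift under 1.5 mm) in the next hole, the arm at rest with the indicator's tip within 4 mm sideways of the centre of the punch, punch and bush still where they stood (all of step 2 and velocity of joint swing_arm between -0.03 and 0.03 rad/s and distance of each of punch_top, bush from where it was at the start of the episode below 0.004 m and angle between punch_top's own z axis and vertical below 0.05 rad); the robot touches nothing.
It fails at once if the arm is swung past the next hole (more than half way on to the one after) (value of joint swing_arm above 0.576 rad or value of joint swing_arm below -0.576 rad).
It fails at once if the ring is pinched (grasp point on its wire with over 25 N, or inside the ring with over 36 N, between fingers and ring) ((x of the grasp point in the frame of pull_ring between -0.012 and 0.012 m and distance between the grasp point and pull_ring between 0.016 and 0.038 m and contact force between the fingers and pull_ring above 25 N) or (x of the grasp point in the frame of pull_ring between -0.012 and 0.012 m and distance between the grasp point and pull_ring below 0.016 m and contact force between the fingers and pull_ring above 36 N)).
It fails at once if the ring is wrenched (over 60 N between fingers and ring) (contact force between the fingers and pull_ring above 60 N).
It fails at once if the dial indicator is touched (more than 2 N) (contact force between any of the fingers, the arm and dial_indicator above 2 N).
It fails at once if the punch or the bush is shifted or lifted over 6 mm, or the guide pillar or the screwdriver over 15 mm (distance of any of punch_top, bush from where it was at the start of the episode above 0.006 m or distance of any of guide_pillar, screwdriver from where it was at the start of the episode above 0.015 m).
It also fails if it takes over 48 s, if anything falls off the work surface, if the arm or the gripper's body presses on something with over 40 N, if the wrist force passes 120 N, or if a joint passes its speed limit or range.

ROBOT

A 6-joint arm with a two-finger parallel gripper is mounted at the origin on the work surface. World frame = base frame: x ahead of the robot, y to its left, z up, the work surface at z = 0. Lengths are in mm, angles in degrees, forces in N, time in s.
With the tool pointing down it reaches from about 375 to 900 mm from the base axis. Payload 3.1 kg.
Tool frame: the origin (TCP) lies between the finger pads; the fingertips stand 11 mm ahead of it and the grasp point (between the pads) lies 8 mm behind it; z points along the fingers, y is the line along which they close (so a half turn about z gives the same grasp; the last joint's range is limited). The gripper opens to 85 mm and grips with 20 to 120 N. Pads are 22 mm wide; open, the fingers measure 114 mm over their backs; the gripper's body (76 mm by 85 mm) begins 54 mm behind the grasp point. The pads swing forward as they close: fully open they stand 13 mm farther back than shut.
Start: joints at [56.35, 30.224, 82.088, -0, 67.689, -10.227], TCP at [248.401, 573.493, 242.31] pointing down, gripper open.
Joint ranges: [-176.69, 176.69], [-43.24, 126.21], [12.49, 139.97], [-82, 262], [0, 151.66], [-163.58, 163.58]. Speed limits (degrees/s): [159.86, 159.86, 180, 180, 180, 180].

INTERFACE

Orientations are given as [roll, pitch, yaw] about the fixed x, y, z axes, in that order (R = Rz(yaw) Ry(pitch) Rx(roll)).
In Python, from rig import arm, eyes, finder gives the robot as it stands. Calls block until the motion is done:
- arm.goto(position, orientation): joint-space move of the TCP to a pose.
- arm.move_linear(position, v=150, ori=None, guard=None): straight line of the TCP; ori=None keeps the orientation; v is the mean speed in mm/s. With guard (N) it stops when the force on the tool has changed by that much, and returns True; else False.
- arm.move_joints(angles): joint-space move.
- arm.set_gripper(opening, squeeze=None): finger opening in mm; squeeze is the grip in N (None keeps the last); returns when the fingers have stopped.
- arm.pause(seconds).
- arm.solve_ik(position, orientation): joint angles nearest the present ones, or None.
- eyes.snapshot(name): name is "scene" or "top"; returns (picture, depth): 400x640x3 uint8, blue, green, red; 400x640 float32, mm along the optical axis (not along the pixel's ray), 0 where there is no reading.
- eyes.camera_info(name): a dict with "mtx" (3x3 intrinsics, pixels), "pose" (4x4, takes a point from camera to world coordinates). Camera axes: x right, y down, z forward; pixel columns grow to the right and rows downward; lengths in mm; the calibration is good to about 2 mm. A picture is of the moment at which its call begins. camera_info takes no time and is no camera call.
A pose or a line that the arm cannot do raises arm.Unreachable and nothing moves.
- arm.hand_in(): hands the job in; it is judged then, once.
Trained networks look in the newest picture that a camera, given by its name, has taken for a name from the list of things; names that differ only in an ending like _2 or _b are one class to them, and where a whole thing is asked for, a point or a joint stands for the part that bears it (a point fixed in the world has none). Each returns a list of dicts, best first, with "conf" (0 to 1); they miss things now and then, are a little off and sometimes report something else, mostly with a low value. They report only what shows in the picture. A call takes as long as a camera call. They do not tell look-alikes from the thing itself.
- finder.look_for(camera, label): "box" ([left, top, right, bottom] in pixels, round what is visible of it).
- finder.mark_of(camera, label): "centre" ([column, row] in pixels: a listed point, or the origin of a listed thing).
Readings, each from a call of its own:
- arm.read_time(): time.
- arm.read_joint_pos(): joint angles.
- arm.read_joint_velocities(): joint speeds.
- arm.read_joint_efforts(): joint torques, N m.
- arm.read_position(): TCP position.
- arm.read_tcp_rot(): TCP orientation.
- arm.read_contact_force(): force on the tool from outside, world axes, zero at the start.
- arm.read_torque(): the same for the moment, N m.
- arm.read_grip_width(): finger opening in mm.
- arm.read_grip_force(): force on a finger pad.
Only numpy, scipy, OpenCV 4.12 (cv2) and the standard library are available. Lean on these libraries where they do the work, as an engineer would, in place of code of your own. Each camera call takes 0.05 s, during which the arm holds its last target. There are 200 camera calls.

## Working session

There is one attempt and no reset: what is moved stays moved. The work goes in short steps, each a Python script; the robot and the scene stay as the last script left them, time stands still between calls to the robot, and variables do not carry over. Pictures are saved under pics/ and viewed, at most 14 in all, crops included, and the job is handed in when it is done.

```bash
mkdir -p pics; cat > h.py <<'E'
import numpy as np, cv2
from rig import arm, eyes, finder
def world(cam,uv,depth=None,z=None,d=None):
    i=eyes.camera_info(cam);K=np.array(i["mtx"]);P=np.array(i["pose"])
    r=np.linalg.inv(K)@np.array([uv[0],uv[1],1.])
    if z is not None:
        dr=P[:3,:3]@r; s=(z-P[2,3])/dr[2]; return P[:3,3]+s*dr
    return P[:3,:3]@(r*d)+P[:3,3]
E
python3 - <<'E'
from h import *
for c in ("scene","top"):
    im,d=eyes.snapshot(c); cv2.imwrite(f"pics/{c}0.png",im); np.save(f"pics/{c}d.npy",d)
    print(c,np.array(eyes.camera_info(c)["pose"]).round(2).tolist(),np.array(eyes.camera_info(c)["mtx"]).round(0).tolist())
    for n,z in (("gauge_base",0),("middle_hole",80),("master_top",62),("pull_ring",147),("ring_top",169.5),("indicator_tip",67),("punch_top",62),("bush",26),("guide_pillar",0),("screwdriver",0)):
        for m in finder.mark_of(c,n)[:3]: print(n,round(m["conf"],2),np.round(m["centre"],1),world(c,m["centre"],z=z).round(1))
print(arm.read_time(),arm.read_tcp_rot())
E
```

```text
scene [[0.52, 0.55, -0.65, 1233.47], [0.85, -0.34, 0.4, -323.09], [-0.0, -0.77, -0.64, 678.14], [0.0, 0.0, 0.0, 1.0]] [[396.0, 0.0, 321.0], [0.0, 396.0, 202.0], [0.0, 0.0, 1.0]]
gauge_base 0.96 [289.4 235.9] [611.5 -34.7   0. ]
middle_hole 0.7 [260.6 186.1] [493.7 -47.6  80. ]
master_top 0.68 [307.5 247.2] [718.7 -44.2  62. ]
ring_top 0.7 [264.5 160.4] [521.3 -40.6 169.5]
punch_top 0.71 [318.2 290.9] [828.6 -83.9  62. ]
punch_top 0.67 [320.7 239.5] [713.9  -8.2  62. ]
punch_top 0.62 [361.9 291.3] [873.1 -13.4  62. ]
bush 0.59 [293.  264.4] [716.3 -79.9  26. ]
screwdriver 0.82 [177.5 255.7] [ 533.3 -283.9    0. ]
top [[0.03, -1.0, 0.05, 610.64], [-1.0, -0.03, 0.02, 15.42], [-0.02, -0.05, -1.0, 1094.54], [0.0, 0.0, 0.0, 1.0]] [[418.0, 0.0, 311.0], [0.0, 418.0, 200.0], [0.0, 0.0, 1.0]]
gauge_base 0.72 [336.3 218.4] [617.1 -35.1   0. ]
gauge_base 0.65 [326.  180.3] [716.2  -5.5   0. ]
middle_hole 0.91 [339.8 272.5] [486.7 -43.2  80. ]
middle_hole 0.5 [337.3 271.3] [489.4 -37.1  80. ]
master_top 0.64 [340.7 182.2] [706.5 -40.8  62. ]
pull_ring 0.44 [338.1 271.8] [496.4 -35.4 147. ]
ring_top 0.48 [325.4 182.6] [694.7  -1.1 169.5]
ring_top 0.45 [336.2 264. ] [516.  -29.6 169.5]
punch_top 0.61 [323.8 181.4] [707.4   1.   62. ]
punch_top 0.57 [352.7 140.9] [810.3 -68.1  62. ]
punch_top 0.5 [322.7 127.2] [842.8   7.4  62. ]
bush 0.59 [353.9 185.6] [702.  -76.8  26. ]
guide_pillar 0.63 [237.  245.6] [538.6 222.4   0. ]
guide_pillar 0.61 [428.7 258.6] [ 519.8 -277.1    0. ]
screwdriver 0.91 [433.3 255.2] [ 528.9 -288.9    0. ]
1.1 [ 1.79998471e+02 -5.38570483e-04  1.56577602e+02]
```

View pics/scene0.png

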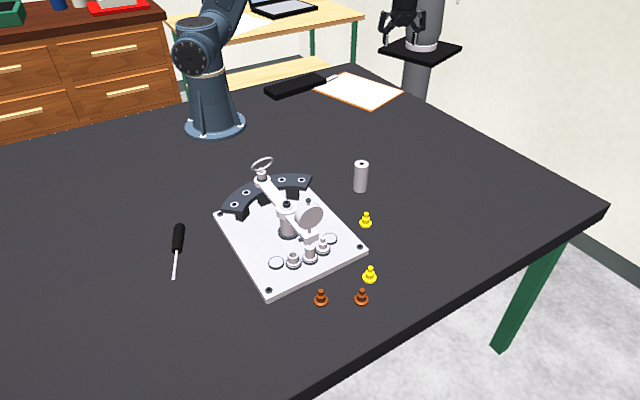

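View pics/top0.png

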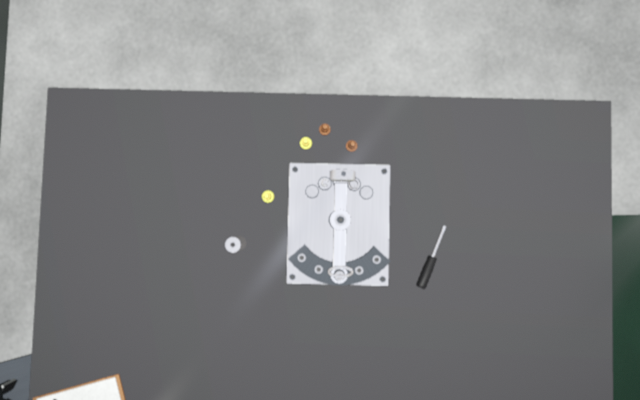

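The scene picture shows the ring at (263,165), the stepped punch at about (322,243) on the +y side of the master (310,250), and the bush at (293,260) on the −y side. So the swing is positive and the ring goes toward −y. Next I refine the base pose from depth and check reach.

```bash
python3 - <<'E'
from h import *
def cloud(c):
    d=np.load(f"pics/{c}d.npy");i=eyes.camera_info(c);K=np.array(i["mtx"]);P=np.array(i["pose"])
    v,u=np.mgrid[:400,:640];r=np.stack([(u-K[0,2])/K[0,0]*d,(v-K[1,2])/K[1,1]*d,d],-1)
    return np.where((d>0)[...,None],r@P[:3,:3].T+P[:3,3],np.nan)
T=cloud("top");S=cloud("scene")
roi=lambda C:(abs(C[...,0]-615)<220)&(abs(C[...,1]+40)<170)
for n,C in(("top",T),("scene",S)):
    m=roi(C)&(C[...,2]>12); rect=cv2.minAreaRect(C[m][:,:2].astype(np.float32)); print(n,"plate",rect, "z20", np.nanmedian(C[roi(C)&(abs(C[...,2]-20)<6)][:,2]))
    k=roi(C)&(C[...,2]>122)&(C[...,0]<570); q=C[k]; print("ring",len(q),q.mean(0).round(1),q.min(0).round(1),q.max(0).round(1))
    k=roi(C)&(abs(C[...,2]-110)<5)&(abs(C[...,0]-610)<25);q=C[k];print("pivot screw",len(q),q.mean(0).round(1),q.min(0),q.max(0))
    k=roi(C)&(C[...,2]>122)&(C[...,0]>640);q=C[k];print("dial",len(q),q.mean(0).round(1))
im=cv2.imread("pics/scene0.png")[140:300,200:400]; cv2.imwrite("pics/crop.png",cv2.resize(im,None,fx=4,fy=3.75,interpolation=cv2.INTER_CUBIC))
from scipy.spatial.transform import Rotation as R
for pitch in(20,30,40,50,60):
  for roll in(0,90,180,-90):
    for dy in (0,-22):
      zt=np.array([np.cos(np.radians(pitch)),0,-np.sin(np.radians(pitch))]); y=np.array([0,1,0]); x=np.cross(y,zt)
      M=R.from_euler('z',-dy*-1+0 if False else (22 if dy else 0),degrees=True)*R.from_matrix(np.stack([x,y,zt],1))*R.from_euler('z',roll,degrees=True)
      p=np.array([612-117*(np.cos(.384) if dy else 1),-41-(44 if dy else 0),147])
      for off in (-110,0):
        s=arm.solve_ik((p+off*M.as_matrix()[:,2]).tolist(),M.as_euler('xyz',degrees=True).tolist()); print(pitch,roll,dy,off,None if s is None else np.round(s,0))
E
```

```text
top plate ((634.2692260742188, -38.675628662109375), (372.9476623535156, 260.0585021972656), 0.25307610630989075) z20 19.69214617582793
ring 150 [496.4 -39.7 148.9] [477.1 -66.7 123.7] [512.1 -12.3 174.4]
pivot screw 60 [611.5 -39.1 109.6] [596.22944272 -60.17048174 105.10491151] [629.42942608 -20.34622658 114.95542022]
dial 290 [711.2 -37.4 171.6]
scene plate ((639.8641357421875, -39.97431945800781), (373.53021240234375, 260.4967956542969), 0.3605973720550537) z20 19.069562561913074
ring 127 [502.  -41.7 148.5] [484.3 -68.7 123.3] [516.5 -14.5 171.8]
pivot screw 50 [618.3 -41.  110.7] [608.4485517  -48.49017747 105.59906335] [625.96210099 -31.2254585  113.5094285 ]
dial 657 [723.5 -43.4 158.8]
20 0 0 -110 None
20 0 0 0 None
20 0 -22 -110 None
20 0 -22 0 [-57.  56. 136. 105.  73.  78.]
20 90 0 -110 None
20 90 0 0 None
20 90 -22 -110 None
20 90 -22 0 None
20 180 0 -110 None
20 180 0 0 None
20 180 -22 -110 None
20 180 -22 0 [ -57.   56.  136.  105.   73. -102.]
20 -90 0 -110 None
20 -90 0 0 None
20 -90 -22 -110 None
20 -90 -22 0 [-57.  56. 136. 105.  73. -12.]
30 0 0 -110 None
30 0 0 0
[... 1532 characters left out ...]
 -110 [ -30.    9.  128.   42.   21. -156.]
60 0 0 0 [-25.  27. 127.  99.  12. 149.]
60 0 -22 -110 None
60 0 -22 0 [-37.  29. 121.  64.  28. 154.]
60 90 0 -110 [-30.   9. 128.  42.  21. -66.]
60 90 0 0 [ -25.   27.  127.   99.   12. -121.]
60 90 -22 -110 [-45.  14. 121.  44.  42. -99.]
60 90 -22 0 [ -37.   29.  121.   64.   28. -116.]
60 180 0 -110 [-30.   9. 128.  42.  21.  24.]
60 180 0 0 [-25.  27. 127.  99.  12. -31.]
60 180 -22 -110 [-45.  14. 121.  44.  42.  -9.]
60 180 -22 0 [-37.  29. 121.  64.  28. -26.]
60 -90 0 -110 [-30.   9. 128.  42.  21. 114.]
60 -90 0 0 [-25.  27. 127.  99.  12.  59.]
60 -90 -22 -110 [-45.  14. 121.  44.  42.  81.]
60 -90 -22 0 [-37.  29. 121.  64.  28.  64.]
```

View pics/crop.png

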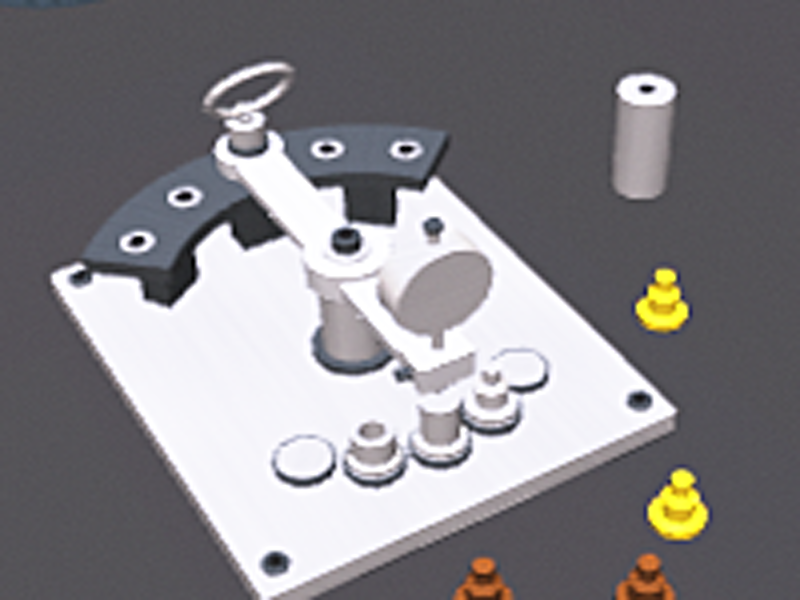

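The crop confirms it: the slender stepped punch at (492,395) is on the +y side and the hollow bush at (372,450) on the −y side. Shallow tool tilts fail because the ring is too close to the robot, so I scan for a workable one.

```bash
cat >> h.py <<'E'
from scipy.spatial.transform import Rotation as R
PIV=np.array([616,-40.5,0]); RING=np.array([499,-40.5,147.])
def tool(pitch,yaw,roll=0):
    a=np.radians(pitch); z=np.array([np.cos(a),0,-np.sin(a)]); y=np.array([0,1,0])
    M=R.from_euler('z',yaw,degrees=True)*R.from_matrix(np.stack([np.cross(y,z),y,z],1))*R.from_euler('z',roll,degrees=True)
    return M.as_euler('xyz',degrees=True).tolist(), M.as_matrix()[:,2]
def rot(p,deg): return R.from_euler('z',deg,degrees=True).apply(np.array(p)-PIV)+PIV
E
python3 - <<'E'
from h import *
ys=[0,10,20,30]
for pitch in(36,40,44,48,52):
  for y0 in ys:
    for y1 in (0,10,22,30):
     if y1<y0: continue
     S=[];ok=True
     for (a,off,dz,yaw) in [(0,-90,0,y0),(0,-45,0,y0),(0,5,0,y0),(0,5,25,y0),(11,5,25,(y0+y1)/2),(22,5,25,y1),(22,5,0,y1),(22,-45,0,y1),(22,-90,0,y1)]:
      o,z=tool(pitch,yaw); s=arm.solve_ik((rot(RING,a)+off*z+[0,0,dz]).tolist(),o)
      if s is None: ok=False;break
      S.append(s)
     if ok:
      S=np.array(S); print(pitch,y0,y1,"minJ5",S[:,4].min().round(),"maxJ3",S[:,2].max().round(1),"J4",S[:,3].min().round(),S[:,3].max().round(),"J6",S[:,5].min().round(),S[:,5].max().round(),"step",abs(np.diff(S,axis=0)).max().round())
E
```

```text
36 30 30 minJ5 52.0 maxJ3 135.6 J4 74.0 99.0 J6 98.0 112.0 step 10.0
40 30 30 minJ5 47.0 maxJ3 133.7 J4 71.0 97.0 J6 104.0 119.0 step 10.0
44 20 22 minJ5 40.0 maxJ3 137.1 J4 78.0 111.0 J6 104.0 124.0 step 12.0
44 20 30 minJ5 40.0 maxJ3 137.1 J4 68.0 111.0 J6 104.0 127.0 step 13.0
44 30 30 minJ5 43.0 maxJ3 131.5 J4 68.0 93.0 J6 111.0 127.0 step 10.0
48 0 0 minJ5 27.0 maxJ3 139.8 J4 108.0 144.0 J6 100.0 125.0 step 15.0
48 0 10 minJ5 27.0 maxJ3 139.8 J4 88.0 144.0 J6 100.0 131.0 step 17.0
48 0 22 minJ5 27.0 maxJ3 139.8 J4 71.0 144.0 J6 100.0 135.0 step 28.0
48 0 30 minJ5 27.0 maxJ3 139.8 J4 63.0 144.0 J6 100.0 136.0 step 36.0
48 10 10 minJ5 31.0 maxJ3 137.7 J4 88.0 124.0 J6 106.0 131.0 step 15.0
48 10 22 minJ5 31.0 maxJ3 137.7 J4 71.0 124.0 J6 106.0 135.0 step 16.0
48 10 30 minJ5 31.0 maxJ3 137.7 J4 63.0 124.0 J6 106.0 136.0 step 23.0
48 20 22 minJ5 35.0 maxJ3 134.0 J4 71.0 105.0 J6 113.0 135.0 step 13.0
48 20 30 minJ5 35.0 maxJ3 134.0 J4 63.0 105.0 J6 113.0 136.0 step 13.0
48 30 30 minJ5 39.0 maxJ3 129.1 J4 63.0 88.0 J6 119.0 136.0 step 11.0
52 0 0 minJ5 20.0 maxJ3 135.5 J4 91.0 137.0 J6 108.0 146.0 step 21.0
52 0 10 minJ5 20.0 maxJ3 135.5 J4 77.0 137.0 J6 108.0 147.0 step 21.0
52 0 22 minJ5 20.0 maxJ3 135.5 J4 64.0 137.0 J6 108.0 146.0 step 28.0
52 0 30 minJ5 20.0 maxJ3 135.5 J4 57.0 137.0 J6 108.0 145.0 step 35.0
52 10 10 minJ5 25.0 maxJ3 133.9 J4 77.0 116.0 J6 116.0 147.0 step 17.0
52 10 22 minJ5 25.0 maxJ3 133.9 J4 64.0 116.0 J6 116.0 146.0 step 17.0
52 10 30 minJ5 25.0 maxJ3 133.9 J4 57.0 116.0 J6 116.0 145.0 step 21.0
52 20 22 minJ5 30.0 maxJ3 130.8 J4 64.0 97.0 J6 123.0 146.0 step 14.0
52 20 30 minJ5 30.0 maxJ3 130.8 J4 57.0 97.0 J6 123.0 145.0 step 14.0
52 30 30 minJ5 35.0 maxJ3 126.6 J4 57.0 82.0 J6 128.0 145.0 step 11.0
```

```bash
cat >> h.py <<'E'
O,Z=tool(45,21)
def snap(n,c0,c1,r0,r1,f):
    im,d=eyes.snapshot("scene"); cv2.imwrite(n,cv2.resize(im[r0:r1,c0:c1],None,fx=f,fy=f,interpolation=cv2.INTER_CUBIC)); return d
E
python3 - <<'E'
from h import *
arm.set_gripper(0,20)
arm.goto([250,350,400],arm.read_tcp_rot())
arm.goto((RING-100*Z+[0,0,40]).tolist(),O)
arm.move_linear((RING-70*Z).tolist(),v=80)
arm.move_linear((RING-35*Z).tolist(),v=60,guard=6)
print(arm.read_time(),arm.read_position(),RING-35*Z,arm.read_contact_force(),arm.read_grip_width())
snap("pics/a.png",215,315,120,195,8)
im,d=eyes.snapshot("top"); cv2.imwrite("pics/at.png",cv2.resize(im[225:300,290:390],None,fx=8,fy=8,interpolation=cv2.INTER_CUBIC))
E
```

```text
7.075 [475.78134664 -49.28176075 171.91220259] [475.89506324 -49.36915425 171.74873734] [-0.09980347  0.44393432  1.46303288] -0.3613261436060356
```

View pics/a.png

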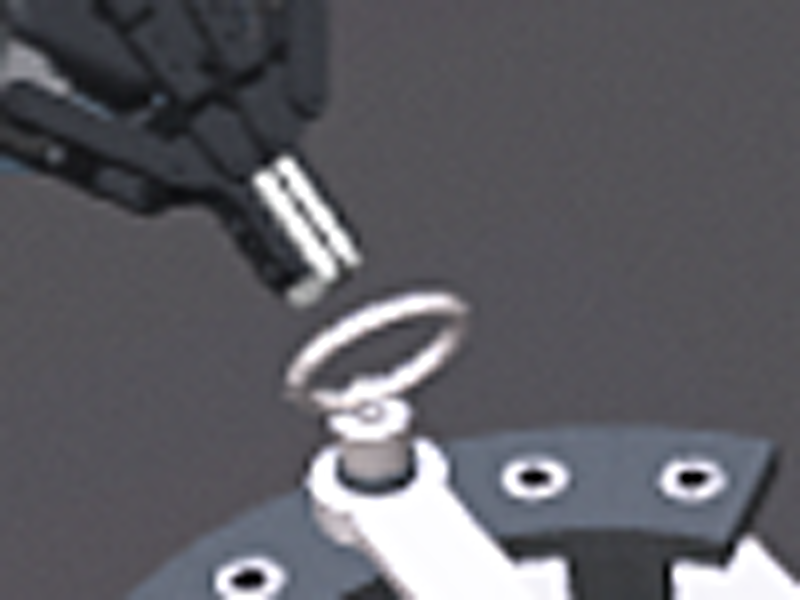

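View pics/at.png

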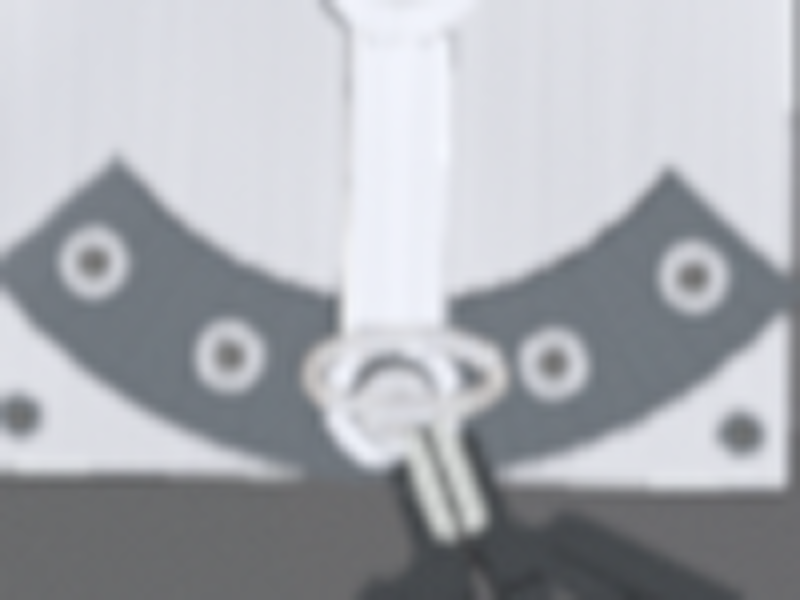

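Both views show the closed fingers in front of the ring and not touching it. In the scene crop the tips are at (320,280) and the ring centre at (378,350). In the top crop the tips are at (437,432) and the ring centre at (405,367). I'll use the known tip position to remove the camera bias.

```bash
python3 - <<'E'
from h import *
def proj(c,p):
    i=eyes.camera_info(c);K=np.array(i["mtx"]);P=np.array(i["pose"]);q=K@(P[:3,:3].T@(np.array(p)-P[:3,3]));return q[:2]/q[2]
p=np.array(arm.read_position()); tip=p+11*Z
for c,o in(("scene",(215,120)),("top",(290,225))):
    for n,w in (("tip",tip),("tcp",p),("ring",RING),("ringtop",RING+[13,0,22.5])): print(c,n,((proj(c,w)-o)*8).round())
E
```

```text
scene tip [323. 282.]
scene tcp [301. 251.]
scene ring [371. 351.]
scene ringtop [383. 308.]
top tip [427. 432.]
top tcp [439. 463.]
top ring [403. 366.]
top ringtop [409. 328.]
```

```bash
python3 - <<'E'
from h import *
C=RING+[1.5,0,0]
arm.move_linear((C-30*Z).tolist(),v=60,guard=6)
print(arm.move_linear((C+5*Z).tolist(),v=35,guard=5),arm.read_time(),arm.read_position(),C+5*Z,arm.read_contact_force())
snap("pics/b.png",215,315,120,195,8)
E
```

```text
False 8.575 [503.73169162 -39.24241878 143.56459948] [503.80070525 -39.23297796 143.46446609] [-0.21355809 -1.17564203 -0.04884266]
```

View pics/b.png

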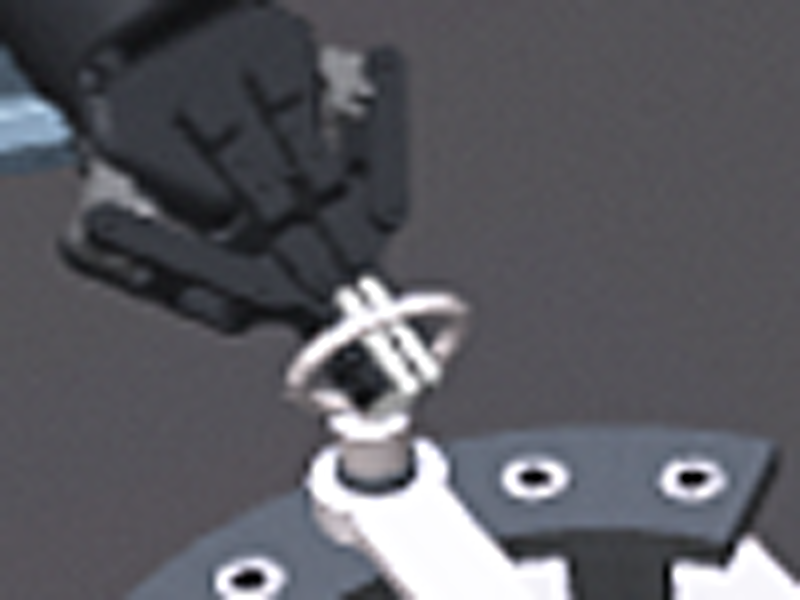

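The fingertip is through the ring: tips at (420,370), ring wire crossing in front, no contact. Now I lift.

```bash
python3 - <<'E'
from h import *
p=np.array(arm.read_position())
hit=arm.move_linear((p+[0,0,22]).tolist(),v=15,guard=4)
q=np.array(arm.read_position());print("contact",hit,q-p,arm.read_contact_force())
if hit:
  for dz in (5,10,13.5):
    g=arm.move_linear((q+[0,0,dz]).tolist(),v=15,guard=15)
    print(dz,g,(np.array(arm.read_position())-q).round(2),np.round(arm.read_contact_force(),1))
    if g: break
print(arm.read_time())
snap("pics/c.png",215,315,120,195,8)
E
```

```text
contact True [-1.17892249  0.42177638 12.74588739] [ 0.18792017  0.74647493 -0.20972149]
5 False [-1.03  0.14  4.13] [-3.5  0.1 -7.2]
10 False [-0.91  0.3   9.69] [-5.6 -0.6 -8.3]
13.5 False [-0.87  0.33 13.27] [-5.2 -0.5 -9.5]
10.925
```

View pics/c.png

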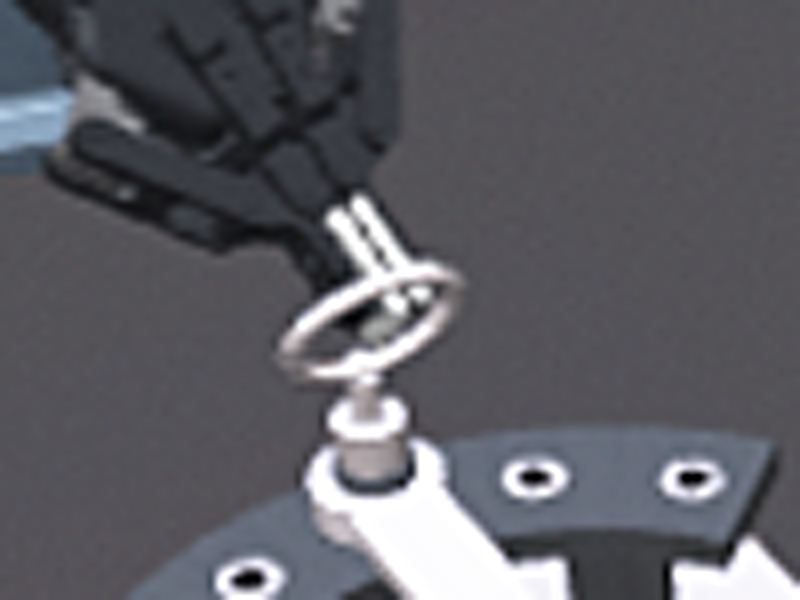

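The ring is up, about (372,322) against (378,350) before, which is roughly 11 mm of lift. The fingertip protrudes only a little past the wire at (420,295). I'll push deeper along the finger axis and lift slightly more before swinging.

```bash
python3 - <<'E'
from h import *
def st(n,g): print(n,g,np.round(arm.read_position(),1),np.round(arm.read_contact_force(),1),arm.read_time())
q=np.array(arm.read_position()); q[0]+=.9
st("in",arm.move_linear((q+7*Z).tolist(),v=15,guard=12))
q=np.array(arm.read_position())+[.9,0,.3]
st("up",arm.move_linear((q+[0,0,3.2]).tolist(),v=12,guard=12))
arm.pause(.3); st("hold",0)
snap("pics/d.png",215,315,120,195,8)
E
```

```text
in True [500.7 -37.  163. ] [-1.8 -1.8 -9.4] 11.3583
up False [500.8 -36.8 166.2] [-4.  -1.1 -8.7] 11.9333
hold 0 [500.8 -36.8 166.2] [-5.2 -2.2 -8.5] 12.2333
```

View pics/d.png

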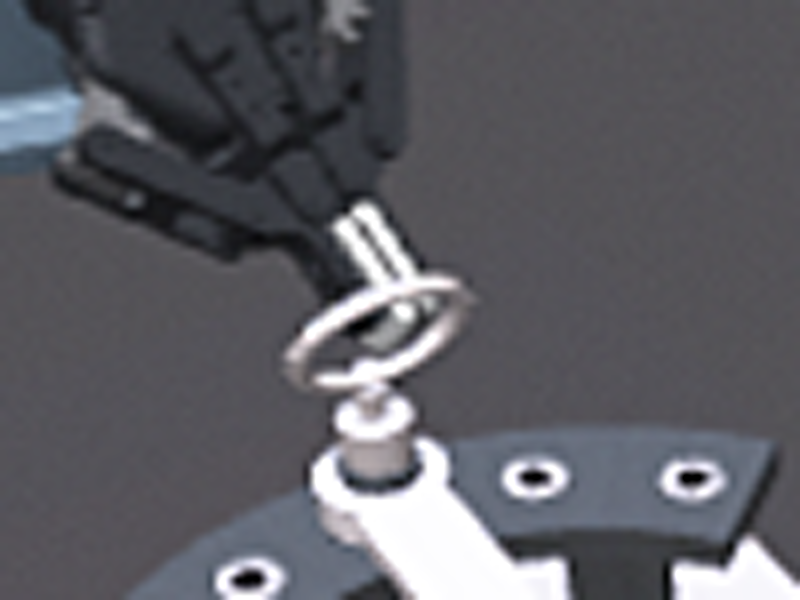

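The ring followed the finger back down by friction, now about (378,332), so the lift is only partial. I'll let it home, seat the finger about 7 mm deeper, and lift again.

```bash
python3 - <<'E'
from h import *
def st(n,g): print(n,g,np.round(arm.read_position(),1),np.round(arm.read_contact_force(),1),round(arm.read_time(),2))
arm.move_linear([500.8,-38.5,148],v=25); st("down",0)
st("in",arm.move_linear([509.5,-39,145],v=20,guard=6))
q=np.array(arm.read_position())
st("contact",arm.move_linear((q+[0,0,16]).tolist(),v=15,guard=5))
q=np.array(arm.read_position())
for dz in (6,15.5):
    g=arm.move_linear([509.5,-39.5,q[2]+dz],v=15,guard=14); st(dz,g)
    if g: break
arm.pause(.2); st("hold",0)
snap("pics/e.png",215,315,120,195,8)
E
```

```text
down 0 [501.1 -38.5 148.3] [-0.3  0.4 -0.6] 13.18
in False [509.5 -38.9 144.9] [-0.2  0.8 -0.7] 13.78
contact True [507.9 -38.3 149.1] [-0.4  1.  -0.4] 14.31
6 False [507.5 -38.5 153.9] [-5.7  2.3 -8.7] 14.93
15.5 False [507.7 -39.5 163.2] [-5.8  0.8 -9.9] 15.71
hold 0 [507.7 -39.5 163.1] [-5.   0.2 -9.7] 15.91
```

View pics/e.png

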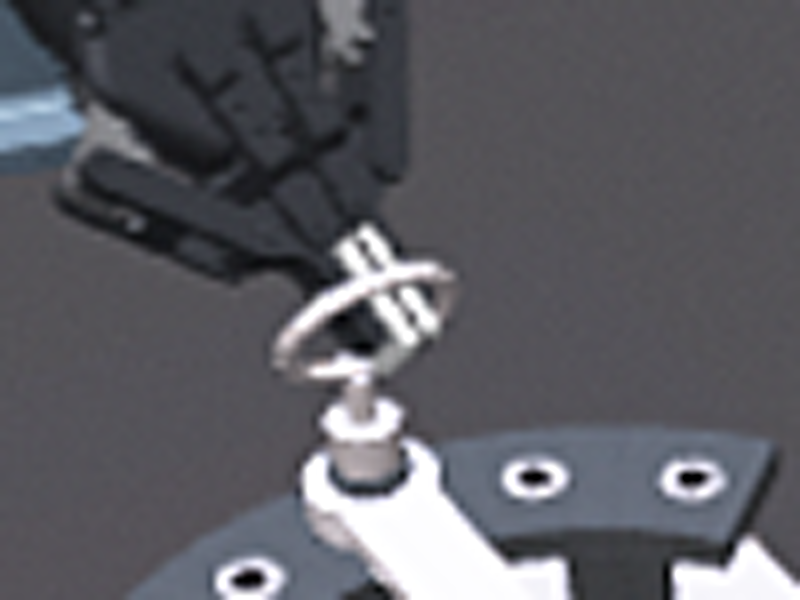

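The finger is well through now, tip at (420,335) with the wire at (410,275). The ring is at (365,320) and the arm has already moved a little toward −y, so the pin is clear. I lift 1.5 mm more and swing.

```bash
python3 - <<'E'
from h import *
def st(n,g): print(n,g,np.round(arm.read_position(),1),np.round(arm.read_contact_force(),1),round(arm.read_time(),2))
q=np.array(arm.read_position())+[1.5,0,2]
arm.move_linear(q.tolist(),v=12); arm.pause(.3); st("up",0)
P=q-10*Z
for a in np.arange(3.5,21.1,3.5):
    g=arm.move_linear((rot(P,a)+10*Z).tolist(),v=30,guard=15); st(a,g)
    if g: break
im,d=eyes.snapshot("top"); cv2.imwrite("pics/f.png",cv2.resize(im[225:300,290:390],None,fx=8,fy=8,interpolation=cv2.INTER_CUBIC))
snap("pics/fs.png",215,315,120,195,8)
E
```

```text
up 0 [507.8 -39.5 164. ] [-5.3  0.3 -9.5] 16.51
3.5 False [508.7 -47.4 164.2] [-6.1 -0.7 -9.1] 16.89
7.0 False [509.6 -54.4 164.3] [-6.2 -0.7 -9.6] 17.27
10.5 False [510.5 -61.2 164.2] [-7.2 -2.  -9.8] 17.66
14.0 False [511.8 -68.  164. ] [-7.5 -1.6 -9.1] 18.04
17.5 False [513.5 -74.8 163.8] [-9.4 -2.3 -9. ] 18.43
21.0 False [515.8 -81.7 163.7] [-10.8  -3.8  -9.7] 18.81
```

View pics/f.png

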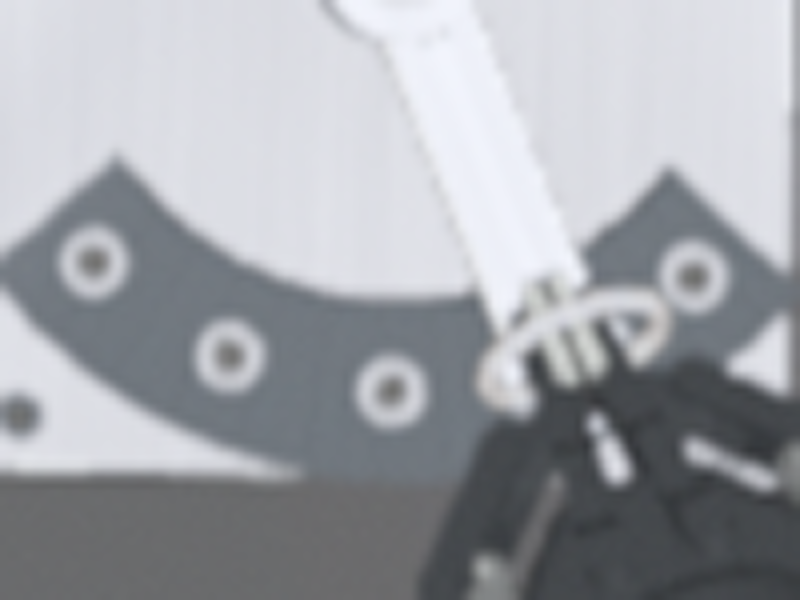

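The arm points close to the next hole, with the ring at (573,345) in the crop. I'll measure the angle from depth points on the arm top, before and after.

```bash
cat >> h.py <<'E'
def ang(c,d):
    i=eyes.camera_info(c);K=np.array(i["mtx"]);P=np.array(i["pose"])
    v,u=np.mgrid[:400,:640];C=np.stack([(u-K[0,2])/K[0,0]*d,(v-K[1,2])/K[1,1]*d,d],-1)@P[:3,:3].T+P[:3,3]
    piv=PIV+([-2.5,1,0] if c=="top" else [2.5,-1,0])
    rel=C-piv; r=np.hypot(rel[...,0],rel[...,1])
    k=(d>0)&(abs(C[...,2]-95)<7)&(r>25)&(r<88)&(rel[...,0]<0); q=rel[k][:,:2]
    m=q.mean(0); w=np.linalg.svd(q-m)[2][0] if len(q) < 3000 else m
    w=w*np.sign(-w[0]); a=np.degrees(np.arctan2(-w[1],-w[0])); b=np.degrees(np.arctan2(-m[1],-m[0]))
    # dial side
    k=(d>0)&(C[...,2]>125)&(r<150)&(rel[...,0]>40); e=rel[k].mean(0)
    return len(q),round(a,2),round(b,2),"dial",round(np.degrees(np.arctan2(e[1],e[0])),2)
E
python3 - <<'E'
from h import *
for c in("top","scene"):
    print(c,ang(c,np.load(f"pics/{c}d.npy")),ang(c,eyes.snapshot(c)[1]))
E
```

```text
top (344, np.float64(1.46), np.float64(-0.89), 'dial', np.float64(1.21)) (335, np.float64(25.2), np.float64(22.54), 'dial', np.float64(24.46))
scene (208, np.float64(0.57), np.float64(0.8), 'dial', np.float64(-1.07)) (249, np.float64(23.78), np.float64(24.66), 'dial', np.float64(20.25))
```

```bash
python3 - <<'E'
from h import *
def st(n,g): print(n,g,np.round(arm.read_position(),1),np.round(arm.read_contact_force(),1),round(arm.read_time(),2))
q=np.array(arm.read_position())+[2,0,.5]
P=q-10*Z
arm.move_linear((rot(P,-1.5)+10*Z).tolist(),v=12); st("back",0)
for c in("top","scene"): print(c,ang(c,eyes.snapshot(c)[1]))
E
```

```text
back 0 [515.3 -80.2 163. ] [-9.3 -3.4 -9.2] 19.29
top (342, np.float64(24.46), np.float64(21.85), 'dial', np.float64(23.91))
scene (251, np.float64(25.78), np.float64(23.46), 'dial', np.float64(19.45))
```

```bash
python3 - <<'E'
from h import *
def st(n,g): print(n,g,np.round(arm.read_position(),1),np.round(arm.read_contact_force(),1),round(arm.read_time(),2))
q=np.array(arm.read_position())+[2,1.3,.5]
arm.move_linear((q+[0.5,1.3,0]).tolist(),v=10); st("back",0)
for c in("top","scene"): print(c,ang(c,eyes.snapshot(c)[1]))
q=np.array(arm.read_position())+[1.5,.8,.5]
for dz in (-3,-6,-9,-12,-15):
    arm.move_linear((q+[0,0,dz]).tolist(),v=20); st(dz,0)
arm.pause(.2)
for c in("top","scene"): print(c,ang(c,eyes.snapshot(c)[1]))
snap("pics/g.png",215,315,120,195,8)
E
```

```text
back 0 [515.1 -78.8 161.5] [-14.4  -4.6  -9.1] 19.73
top (344, np.float64(23.46), np.float64(21.08), 'dial', np.float64(23.18))
scene (244, np.float64(25.0), np.float64(23.24), 'dial', np.float64(18.77))
-3 0 [515.  -79.  157.7] [-10.9  -3.2  -7.5] 20.21
-6 0 [515.  -79.  154.8] [-10.   -2.5  -7.8] 20.51
-9 0 [515.6 -79.1 152.4] [-9.7 -2.9 -6.4] 20.81
-12 0 [517.4 -79.4 150.7] [-6.3 -1.8 -3.2] 21.11
-15 0 [518.5 -79.2 148.3] [ 0.4  0.2 -0.1] 21.41
top (343, np.float64(23.09), np.float64(21.09), 'dial', np.float64(23.19))
scene (244, np.float64(23.48), np.float64(23.37), 'dial', np.float64(18.77))
```

View pics/g.png

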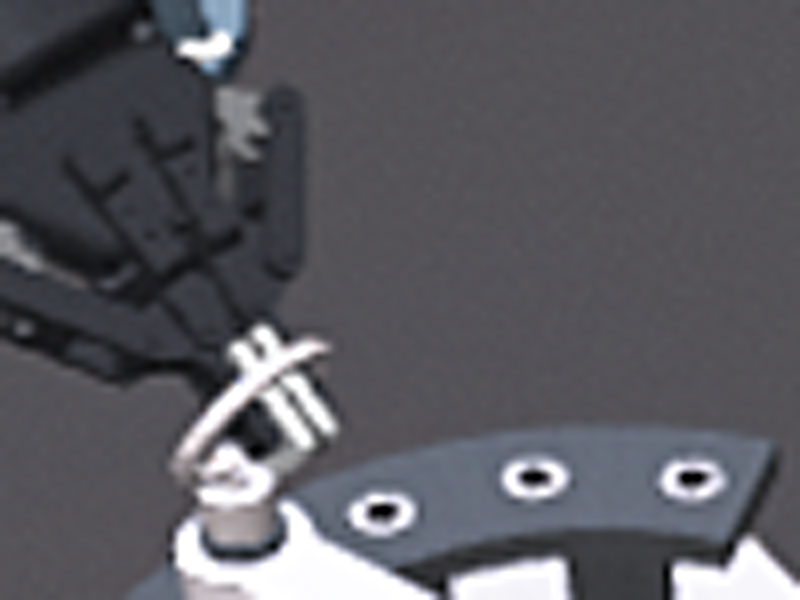

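The ring sits down on the barrel cap at (230,470), the tool force is about zero and the arm reads +22.0°, so the pin looks home. I retract through the ring centre.

```bash
python3 - <<'E'
from h import *
def st(n,g): print(n,g,np.round(arm.read_position(),1),np.round(arm.read_contact_force(),1),round(arm.read_time(),2))
C=rot(RING+[1.5,0,0],22); q=np.array(arm.read_position()); s=(q-C)@Z; print("C",C,"along",s,"perp",(q-C)-s*Z)
st("centre",arm.move_linear((q-4*Z+[0,0,-1.5]).tolist(),v=20,guard=5))
t=C+.0*Z
st("mid",arm.move_linear((t).tolist(),v=25,guard=5))
st("out",arm.move_linear((t-40*Z).tolist(),v=30,guard=6))
E
```

```text
C [508.9102648  -83.76706154 147.        ] along 6.5419445428840195 perp [3.63127756 4.10674782 4.86181645]
centre False [514.1 -79.  148.7] [ 0.6 -0.1  0.3] 22.06
mid False [508.8 -84.  146.9] [0.  0.7 0.2] 22.5
out False [482.5 -93.9 175.2] [ 0.1 -0.2 -0.2] 23.98
```

```bash
python3 - <<'E'
from h import *
p=np.array(arm.read_position())
arm.move_linear((p-50*Z+[0,0,20]).tolist(),v=80); arm.pause(.5)
for c in("top","scene"): print(c,ang(c,eyes.snapshot(c)[1]))
snap("pics/h.png",200,360,140,260,5); print(arm.read_time(),arm.read_contact_force())
E
```

```text
top (344, np.float64(23.49), np.float64(21.1), 'dial', np.float64(23.2))
scene (239, np.float64(25.36), np.float64(23.07), 'dial', np.float64(18.81))
25.6 [-0.75122572 -0.61885633  0.23558226]
```

View pics/h.png

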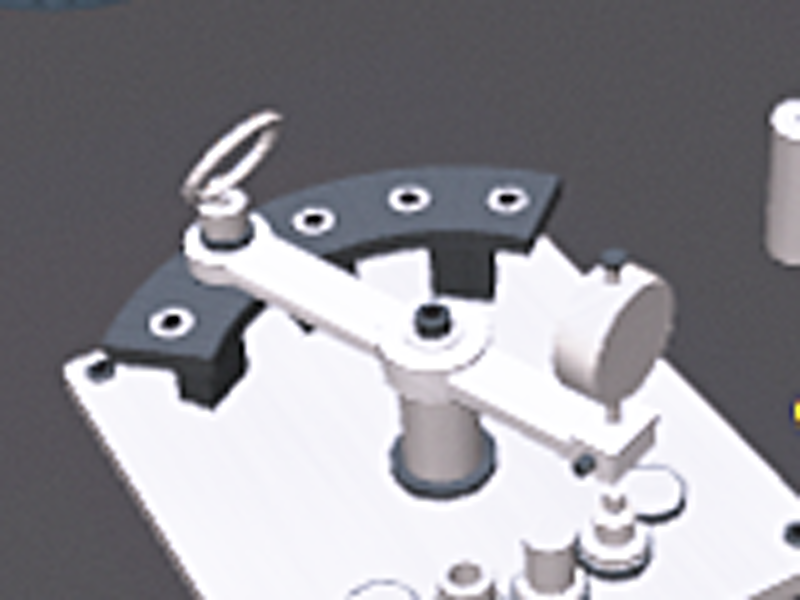

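The robot is clear of the gauge. The pin is home, with the ring seated on the barrel at (222,195), and the indicator at (612,470) stands above the punch at (613,505). I'm handing in.

```bash
python3 -c "
from rig import arm
print(arm.hand_in())"
```

```text
the job is handed in; nothing more can be done
None
```

I swung the gauge one hole to +22°, let the pin spring home with the indicator over the punch, backed the robot clear, and handed the job in at about 26 s; the hand-in gave no verdict.

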